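Empty the bobbin dispenser and hold its follower back for refilling

ROBOT

A 6-joint arm with a two-finger parallel gripper is mounted at the origin on a cart in front of the work surface, level with it; the furniture and walls round the work are solid. World frame = base frame: x ahead of the robot, y to its left, z up, the work surface at z = 0. Lengths are in m, angles in rad, forces in N, time in s.
With the tool pointing down it reaches from about 0.3 to 0.75 m from the base axis. Payload 8.5 kg.
Tool frame: the origin (TCP) lies at the very end of the fingers, on their centre line; the grasp point (between the pads) lies ctrl.tcp_to_grasp behind it (ctrl.tcp_to_grasp is the distance from the TCP to the grasp point, in m); z points along the fingers, y is the line along which they close (so a half turn about z gives the same grasp; the last joint's range is limited). The gripper opens to 85 mm and grips with 20 to 120 N. Pads are 22 mm wide; open, the fingers measure 114 mm over their backs; the gripper's body (76 mm by 85 mm) begins 54 mm behind the grasp point. The pads swing forward as they close: fully open they stand 13 mm farther back than shut.
Start: joints at [-1.454, 0.381, 1.297, -0, 1.464, -0.215], TCP at [0.179, -0.52, 0.231] pointing down, gripper open.
Joint ranges: [-3.11, 3.11], [-0.89, 2.33], [0.22, 2.48], [-1.42, 4.56], [0.17, 2.85], [-2.88, 2.88]. Speed limits (rad/s): [2.39, 2.39, 3.14, 3.14, 3.14, 3.14].

INTERFACE

Orientations are given as a unit quaternion [x, y, z, w].
In Python, from rig import ctrl, vision, ticket, status gives the robot as it stands. The module is installed in compiled form; this text tells all that it offers. Calls block until the motion is done:
- ctrl.goto(position, orientation): joint-space move of the TCP to a pose.
- ctrl.movel(position, rotation=None, vel=0.15, guard=None): straight line of the TCP; rotation=None keeps the orientation; vel is the mean speed in m/s. With guard (N) it stops when the force on the tool has changed by that much, and returns True; else False.
- ctrl.set_joints(angles): joint-space move.
- ctrl.move_gripper(opening, squeeze=None): finger opening in m; squeeze is the grip in N (None keeps the last); returns when the fingers have stopped.
- ctrl.sleep(seconds).
- ctrl.inverse_kinematics(position, orientation): joint angles nearest the present ones, or None.
- vision.snapshot(name): name is "scene" or "top" or "wrist"; returns the picture (420x560x3 uint8, red, green, blue); there is no depth.
- vision.get_calibration(name): a dict with "intrinsics" (3x3 intrinsics, pixels), "dist" ([k1, k2, p1, p2, k3] as OpenCV has them; the pictures are not rectified), "R" (3x3) and "t" (3): a world point X has camera coordinates R X + t. Camera axes: x right, y down, z forward; pixel columns grow to the right and rows downward; lengths in m; the calibration is good to about 2 mm. A picture is of the moment at which its call begins: read the wrist's pose just before it. get_calibration takes no time and is no camera call; for the wrist camera it gives the pose at the moment of the call.
A pose or a line that the arm cannot do raises ctrl.MotionError and nothing moves.
- ticket.hand_in(): hands the job in; it is judged then, once.
Readings, each from a call of its own:
- status.get_time_s(): time.
- status.get_joint_positions(): joint angles.
- status.get_qd(): joint speeds.
- status.get_tau(): joint torques, N m.
- status.get_tool_pos(): TCP position.
- status.get_ee_rot(): TCP orientation.
- status.get_wrist_force(): force on the tool from outside, world axes, zero at the start.
- status.get_torque(): the same for the moment, N m.
- status.get_width(): finger opening in m.
- status.get_grasp_force(): force on a finger pad.
Only numpy, scipy, OpenCV 4.12 (cv2) and the standard library are available. Lean on these libraries where they do the work, as an engineer would, in place of code of your own. Each camera call takes 0.05 s, during which the arm holds its last target. There are 200 camera calls.

TASK

Get the bobbin dispenser ready for refilling: push its yellow slide all the way in so that the last white bobbin drops into the tray, and let the slide spring back out. Then pull the blue follower handle back against its spring until its black pointer stands at the red clip, and finish still holding it there, without letting go. Leave the spool, the chalk and the seam ripper beside it where they are.

Things in the scene. Friction and masses are not known exactly. Their poses are not given: they have to be found in the camera images.
- dispenser: fixed plywood bobbin dispenser, 207 (x) by 216 mm (y). Origin on the table under its magazine's centre line; y points from the tray to the yellow slide, z up; yaw within 0.5 rad. Magazine rails (x -90 to 48 mm, 36 mm wide over all) and the walls of the yellow slide's channel (x 43 to 77, y -22 to 100 mm) have tops 36 mm above the table; grey deck between them at 22 mm
- pusher (a joint): travel of the yellow slide in m: 0 at rest (out), 0.040 fully in, against the stop. Pushing it moves it along the dispenser's -y; a spring brings it back (3 N at rest, 7 N fully in)
- pusher_grip (a point): middle of the yellow slide's upright fin, 60 mm above the table. The fin is 12 mm thick along the dispenser's y, 28 mm wide along its x, and stands from 37 to 75 mm above the table; at rest it is at dispenser x = 60 mm, y = 62 mm. It may be pushed on its +y face or pinched from above across its thickness. Axes parallel to the dispenser's
- follower: blue follower slide in the magazine; its axes are parallel to the dispenser's, and its origin coincides with the dispenser's at rest and moves with the slide. It can be pulled up to 90 mm along the dispenser's -x against a spring (3 N at rest, 8 N at the far stop) and runs back by itself when let go
- follower_grip (a point): middle of the blue follower's upright handle fin, 60 mm above the table. The fin is 12 mm thick along the dispenser's x, 20 mm wide along its y, and stands from 37 to 75 mm above the table; at rest it is at dispenser x = 28 mm, y = 0. Pinch it from above across its thickness, or hook it. Axes parallel to the dispenser's
- pointer (a point): tip of the follower's small black pointer, 4 mm wide, level with the middle of the blue fin along x and 18 mm to its +y side, 39 mm above the table; it moves with the follower
- mark (a point): white line on the red clip, to which the pointer must be brought: the clip (10 mm along x, 14 mm along y, top 40 mm above the table) sits fixed on the outside of the +y magazine rail, 30 to 70 mm in -x from the resting pointer. Axes parallel to the dispenser's
- bobbin: white bobbin, 20 mm across and 12 mm high, lying flat on the deck in front of the yellow slide at dispenser x = 60 mm, y = 0; origin at the centre of its underside. The fully pushed slide shoves it over the deck's edge (y = -22 mm) into the tray
- tray_in (a point): centre of the tray's floor, 6 mm above the table, axes parallel to the dispenser's; the tray is 68 mm (x) by 78 mm (y) inside, its walls end 32 mm above the table
- black_spool: loose spool of black thread standing upright, 30 mm across, 52 mm high; origin at the centre of its underside
- blue_chalk: loose cake of blue tailor's chalk, 45 x 39 x 6 mm, lying flat; origin at the centre of its underside
- seam_ripper: loose green seam ripper, 136 x 20 x 20 mm, lying along its own x; origin at the centre of its underside

How it is judged:
By the outcome, as a careful person would: the job done as asked, in the order asked, and still so for the second after the job is handed in, while the arm keeps its last pose, push and grip.
It also fails if it takes over 40 s, if anything falls off the work surface, if the arm or the gripper's body presses on something with over 40 N, if the wrist force passes 120 N, or if a joint passes its speed limit or range.

## Working session

There is one attempt and no reset: what is moved stays moved. The work goes in short steps, each a Python script; the robot and the scene stay as the last script left them, time stands still between calls to the robot, and variables do not carry over. Pictures are saved under pics/ and viewed, at most 10 in all, crops included, and the job is handed in when it is done.

```bash
mkdir -p pics; python3 - <<'E'
from rig import ctrl,vision,status
import cv2,numpy as np
for n in("top","scene"):
    cv2.imwrite(f"pics/{n}0.png",vision.snapshot(n)[:,:,::-1])
    c=vision.get_calibration(n);print(n,c["intrinsics"],c["dist"],-c["R"].T@c["t"])
print(ctrl.tcp_to_grasp,status.get_ee_rot(),status.get_time_s())
E
```

```text
top [[466.13287121   0.         273.30729743]
 [  0.         466.13287121 206.26285336]
 [  0.           0.           1.        ]] [-0.12439751  0.          0.          0.          0.        ] [ 0.50891496 -0.00805663  1.01574656]
scene [[519.51529959   0.         278.99284075]
 [  0.         519.51529959 207.24407477]
 [  0.           0.           1.        ]] [-0.09372676  0.          0.          0.          0.        ] [0.15301621 0.62024756 0.44483339]
0.0187 [ 9.86271403e-01  1.65131121e-01  3.05617444e-05 -6.57566273e-04] 0.1
```

View pics/top0.png

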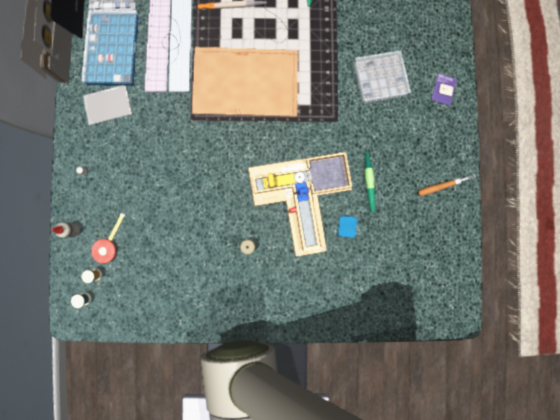

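View pics/scene0.png

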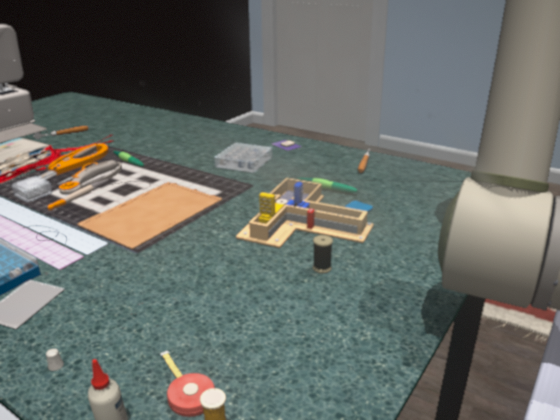

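The top view shows the dispenser at about (300,195). The yellow slide is at (268,180), the blue fin at (302,190), the red clip at (292,210) and the tray at (328,173). The spool stands at (248,247), the chalk lies at (348,227) and the ripper at (370,180). Dispenser axes are roughly the world's, with a small yaw. Next I'll make a coarse estimate and take a close wrist look.

```bash
cat > h.py <<'E'
from rig import ctrl,vision,status,ticket
import cv2,numpy as np
from scipy.spatial.transform import Rotation as Ro
def ray(c,px,z):
    u=cv2.undistortPoints(np.array([[px]],float),c["intrinsics"],np.array(c["dist"],float))[0,0]
    o=-c["R"].T@c["t"];d=c["R"].T@np.array([u[0],u[1],1]);return o+d*(z-o[2])/d[2]
def proj(c,X):
    return cv2.projectPoints(np.array([X],float),cv2.Rodrigues(c["R"])[0],c["t"],c["intrinsics"],np.array(c["dist"],float))[0][0,0]
HSV=dict(yellow=((22,130,110),(35,255,255)),blue=((108,140,60),(125,255,255)),red=((0,150,80),(6,255,255)))
def masks(img,col):
    h=cv2.cvtColor(img,cv2.COLOR_RGB2HSV);m=cv2.inRange(h,*map(np.array,HSV[col]))
    if col=="red": m|=cv2.inRange(h,np.array((172,150,80)),np.array((180,255,255)))
    return m
def blobs(img,col,amin=8):
    n,_,s,ce=cv2.connectedComponentsWithStats(masks(img,col));
    return [(s[i,4],ce[i].round(1),s[i,:4]) for i in range(1,n) if s[i,4]>=amin]
def down(yaw): # tool z down, tool y (closing line) at angle yaw+90deg
    return (Ro.from_euler('z',yaw)*Ro.from_euler('x',np.pi)).as_quat()
E
python3 - <<'E'
from h import *
im=cv2.cvtColor(cv2.imread("pics/top0.png"),cv2.COLOR_BGR2RGB);c=vision.get_calibration("top")
for k in HSV:
    for a,p,s in blobs(im,k):
        if 230<p[0]<380 and 140<p[1]<260: print(k,a,p,s,ray(c,p,.06).round(3),ray(c,p,.03).round(3))
# long edges of base at z~0: pixel corners by eye
for p in [(250,168),(348,153),(325,252),(296,255)]: print(p,ray(c,p,.03).round(3))
w=vision.get_calibration("wrist");R=Ro.from_quat(status.get_ee_rot()).as_matrix()
print("cam in tool",R.T@(-w["R"].T@w["t"]-status.get_tool_pos()),(w["R"]@R).round(2),w["intrinsics"][0,0])
E
```

```text
yellow 185 [273.  180.3] [264 174  27  14] [ 0.617 -0.035  0.06 ] [ 0.621 -0.036  0.03 ]
blue 147 [301.7 191.1] [296 183  12  18] [ 0.595 -0.094  0.06 ] [ 0.598 -0.097  0.03 ]
(250, 168) [0.647 0.013 0.03 ]
(348, 153) [ 0.681 -0.197  0.03 ]
(325, 252) [ 0.469 -0.146  0.03 ]
(296, 255) [ 0.462 -0.085  0.03 ]
cam in tool [ 8.21551241e-02 -1.12110548e-04 -1.42474717e-01] [[-0.    1.   -0.  ]
 [-0.95 -0.   -0.32]
 [-0.32  0.    0.95]] 324.99349411839944
```

Yaw is roughly 0.16 and the blue fin is near (0.595,-0.094). I'll move to a close wrist view.

```bash
python3 - <<'E'
from h import *
ctrl.goto([.50,-.07,.20],down(.16)); ctrl.sleep(.3)
w=vision.get_calibration("wrist");im=vision.snapshot("wrist");np.savez("w0.npz",im=im,R=w["R"],t=w["t"])
cv2.imwrite("pics/w0.png",im[:,:,::-1])
print(status.get_joint_positions(),status.get_time_s(),w["dist"])
for k in HSV:
    for a,p,s in blobs(im,k,30): print(k,a,p,s,ray(w,p,.06).round(4))
E
```

```text
[-3.74466753e-01  3.28632564e-01  1.47436387e+00  1.01805051e-05
  1.33861573e+00  1.03678006e+00] 2.4417 [-0.03100336  0.          0.          0.          0.        ]
yellow 780 [251.8  38.7] [239  17  24  42] [ 0.6179 -0.0287  0.06  ]
yellow 1371 [289.6  43.3] [264  30  53  27] [ 0.6193 -0.0587  0.06  ]
blue 759 [329.   85.3] [315  59  32  44] [ 0.5933 -0.0959  0.06  ]
red 79 [299.4 118. ] [291 115  17   7] [ 0.5636 -0.0765  0.06  ]
red 60 [299.5 125.4] [292 124  16   4] [ 0.5576 -0.0776  0.06  ]
```

View pics/w0.png

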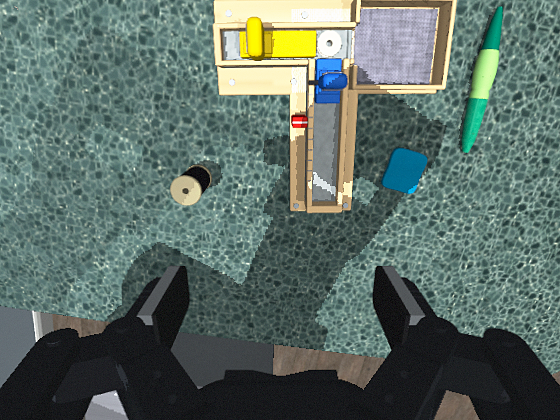

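The wrist view shows the yellow fin at (255,38), the white bobbin at (329,43), the blue fin at about (333,80), the red clip at (299,121) and the magazine end at row 210. I'll enlarge that area for edges.

```bash
python3 - <<'E'
import cv2
im=cv2.imread("pics/w0.png")[0:215,205:465]
cv2.imwrite("pics/w0c.png",cv2.resize(im,None,fx=2.75,fy=2.75,interpolation=cv2.INTER_CUBIC))
E
```

```text
(no output)
```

View pics/w0c.png

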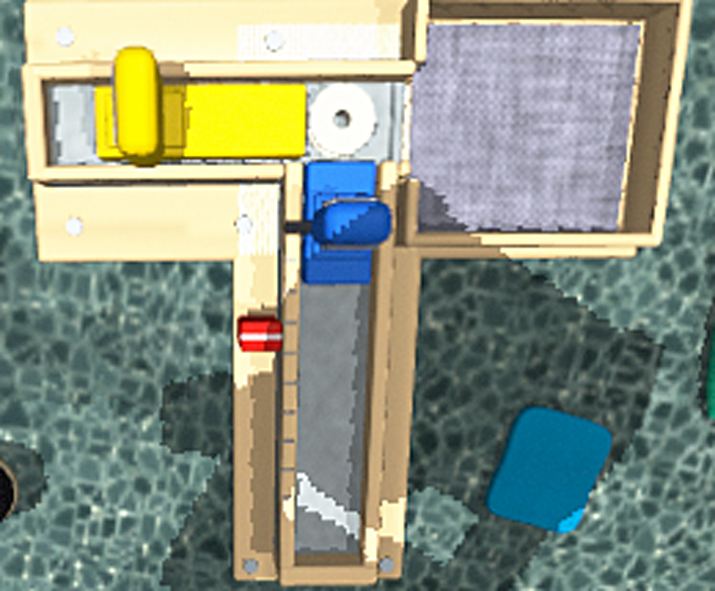

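```bash
python3 - <<'E'
from h import *
d=np.load("w0.npz");c=vision.get_calibration("wrist");c["R"],c["t"]=d["R"],d["t"]
print("cam",-c["R"].T@c["t"])
P=dict(ptr=((287,227),.039),mark=((260,336),.040),bob=((342,118),.034),chU0=((30,66),.036),chU1=((412,62),.036),chL0=((32,180),.036),chL1=((283,180),.036),
 railE1=((281,583),.036),railT=((284,200),.036),railE2=((378,582),.036))
W={k:ray(c,(p[0]/2.75+205,p[1]/2.75),z)[:2] for k,(p,z) in P.items()}
for k,v in W.items(): print(k,v.round(4))
for a,b in(("chU1","chU0"),("chL1","chL0"),("railE2","railE1")):
    e=W[b]-W[a];print(a,np.arctan2(-e[0],e[1]),np.linalg.norm(e))
e=W["railT"]-W["railE1"];print("rail",np.arctan2(e[1],e[0]))
e=W["ptr"]-W["mark"];print("p-m",np.arctan2(e[1],e[0]),np.linalg.norm(e))
D=dict(bob=(.060,0),ptr=(.028,.018),chU1=(.077,-.022),chU0=(.077,.100),chL0=(.043,.100),railE1=(-.09,.018),railE2=(-.09,-.018))
A=np.array([D[k] for k in D]);B=np.array([W[k] for k in D])
R,_=Ro.align_vectors(np.c_[B-B.mean(0),0*B[:,0]],np.c_[A-A.mean(0),0*A[:,0]]);y=R.as_euler('zyx')[0]
M=R.as_matrix()[:2,:2];o=B.mean(0)-M@A.mean(0);print("yaw",y,"o",o);print(dict(zip(D,(((B-o)@M-A)*1000).round(1).tolist())))
for k in("ptr","mark"):print(k,((W[k]-o)@M).round(4))
E
```

```text
cam [ 0.58107985 -0.05729382  0.34245461]
ptr [ 0.5937 -0.0812]
mark [ 0.5588 -0.0786]
bob [ 0.6286 -0.0928]
chU0 [0.6277 0.0053]
chU1 [ 0.6474 -0.1107]
chL0 [0.5951 0.0014]
chL1 [ 0.6075 -0.0776]
railE1 [ 0.4729 -0.1019]
railT [ 0.6017 -0.079 ]
railE2 [ 0.4789 -0.1369]
chU1 0.16803940618967922 0.11761929016762117
chL1 0.15657900096412458 0.07995126762107108
railE2 0.1683037268709995 0.035519687391054496
rail 0.175979806039391
p-m -0.07550616158460462 0.03500268115794154
yaw 0.16293732191485163 o [ 0.56748402 -0.10391122]
{'bob': [2.1, 1.1], 'ptr': [1.5, 0.1], 'chU1': [0.7, 2.4], 'chU0': [0.1, -2.0], 'chL0': [1.3, -0.6], 'railE1': [-3.0, -0.7], 'railE2': [-2.8, -0.2]}
ptr [0.0295 0.0181]
mark [-0.0045  0.0264]
```

```bash
cat >> h.py <<'E'
YAW=.165;O=np.array([.5675,-.104]);M=Ro.from_euler('z',YAW).as_matrix()[:2,:2]
def dp(x,y,z): return np.r_[O+M@np.array([x,y]),z]
def td():
    p=status.get_tool_pos();return np.r_[M.T@(np.array(p[:2])-O),p[2]].round(4)
E
python3 - <<'E'
from h import *
q=down(YAW)
ctrl.move_gripper(0.0)
ctrl.goto(dp(.061,.098,.16),q)
ctrl.movel(dp(.061,.098,.046),vel=.1)
print(ctrl.movel(dp(.061,.070,.046),vel=.03,guard=2.0),td(),status.get_wrist_force())
a=td()
print(ctrl.movel(dp(.061,a[1]-.046,.046),vel=.03,guard=14),td(),status.get_wrist_force(),status.get_time_s())
ctrl.sleep(.2)
cv2.imwrite("pics/w1.png",vision.snapshot("wrist")[:,:,::-1]);cv2.imwrite("pics/t1.png",vision.snapshot("top")[130:270,220:400,::-1])
E
```

```text
True [0.0609 0.0823 0.0458] [0.46577648 3.07432404 3.09390681]
True [0.061  0.0439 0.0456] [-1.28353739  6.53364114  4.41458951] 6.95
```

View pics/w1.png

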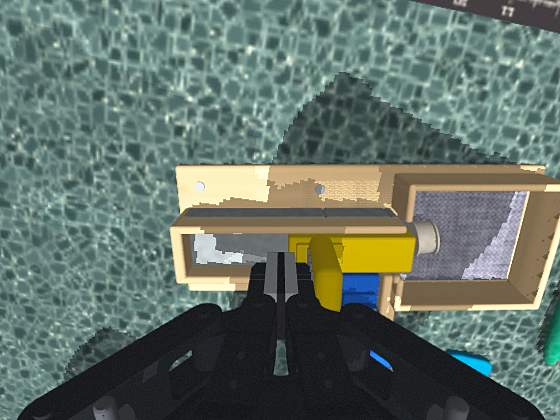

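The slide is nearly or fully in. The bobbin at (428,237) is tilting over the edge of the deck, so I'll press on to the stop and then recheck.

```bash
python3 - <<'E'
from h import *
a=td()
print(ctrl.movel(dp(.061,a[1]-.005,.046),vel=.02,guard=15),td(),status.get_wrist_force())
ctrl.sleep(.3);print(td(),status.get_wrist_force(),status.get_time_s())
cv2.imwrite("pics/w2.png",vision.snapshot("wrist")[150:330,160:560,::-1])
E
```

```text
True [0.061  0.044  0.0457] [-0.56638961  5.99637981  3.97500364]
[0.0609 0.0442 0.0457] [-0.34092721  6.00066568  4.3735093 ] 7.8
```

View pics/w2.png

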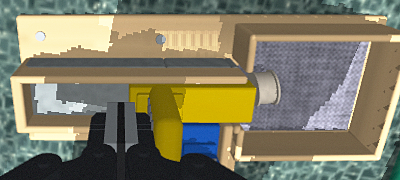

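```bash
python3 - <<'E'
from h import *
a=td()
print(ctrl.movel(dp(.061,a[1]-.004,.046),vel=.02,guard=28),td(),status.get_wrist_force())
ctrl.sleep(.5);print(td(),status.get_wrist_force())
ctrl.movel(dp(.061,.100,.046),vel=.06);print(td(),status.get_wrist_force())
ctrl.movel(dp(.061,.100,.15),vel=.2)
ctrl.goto(dp(-.035,.02,.20),down(YAW)); ctrl.sleep(.2)
w=vision.get_calibration("wrist");im=vision.snapshot("wrist");np.savez("w3.npz",im=im,R=w["R"],t=w["t"])
cv2.imwrite("pics/w3.png",cv2.resize(im[0:215,205:465,::-1],None,fx=2.75,fy=2.75,interpolation=cv2.INTER_CUBIC));print(status.get_time_s())
E
```

```text
False [0.0609 0.0432 0.0459] [-0.14007288 18.34197555  4.20531479]
[0.0609 0.0432 0.0458] [ 0.21075422 19.08017247  5.0251919 ]
[0.061  0.0996 0.046 ] [ 0.1654703  -0.00289783 -0.37055801]
11.3583
```

View pics/w3.png

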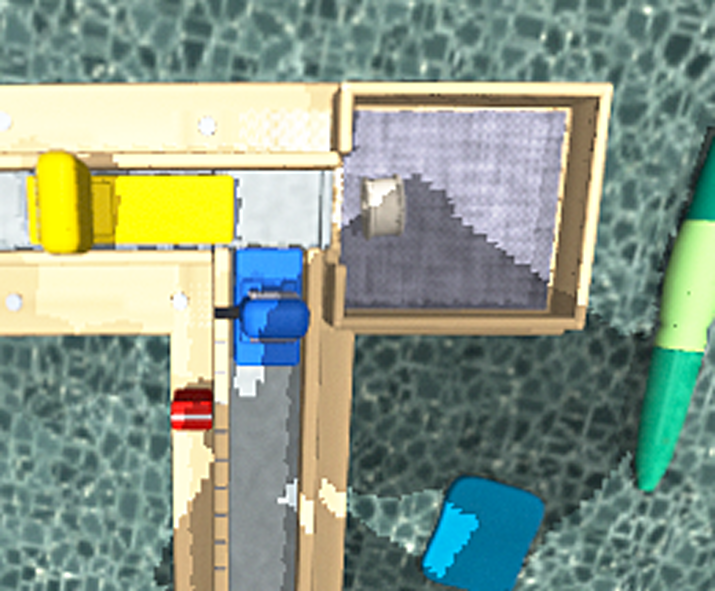

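The slide reached its stop (19 N) and has sprung back. The bobbin is in the tray at (383,206) in the crop, the pointer tip is at about (217,313) and the clip line at (192,412). Next I'll grip the blue fin and pull.

```bash
python3 - <<'E'
from h import *
d=np.load("w3.npz");c=vision.get_calibration("wrist");c["R"],c["t"]=d["R"],d["t"]
f=lambda p,z:M.T@(ray(c,(p[0]/2.75+205,p[1]/2.75),z)[:2]-O)
P,K=f((217,313),.039),f((192,412),.040);print("ptr",P.round(4),"mark",K.round(4))
q=down(YAW+np.pi/2)
x=.029
ik=ctrl.inverse_kinematics(dp(x,.001,.15),q);print(ik)
ctrl.move_gripper(.045)
ctrl.goto(dp(x,.001,.15),q)
print(ctrl.movel(dp(x,.001,.043),vel=.1,guard=8),td())
ctrl.move_gripper(0,40);print(status.get_width(),status.get_grasp_force(),td(),status.get_wrist_force())
ctrl.movel(dp(x-(P[0]-K[0])+.003,.001,.043),vel=.05);ctrl.sleep(.3)
print(td(),status.get_wrist_force(),status.get_width())
w=vision.get_calibration("wrist");im=vision.snapshot("wrist");np.savez("w4.npz",im=im,R=w["R"],t=w["t"])
cv2.imwrite("pics/w4.png",im[:,:,::-1]);print(status.get_time_s())
E
```

```text
ptr [0.0293 0.0176] mark [-0.003  0.026]
[-0.35918491  0.53992069  1.27044358  0.          1.33122838 -0.52418491]
False [0.0293 0.0008 0.0436]
0.011501826045851664 42.67704784870148 [0.0297 0.0009 0.0436] [3.08741133 0.35414577 2.07871306]
[-0.      0.0008  0.0435] [4.43479589 0.53806111 6.44857514] 0.011416438150162357
15.9333
```

View pics/w4.png

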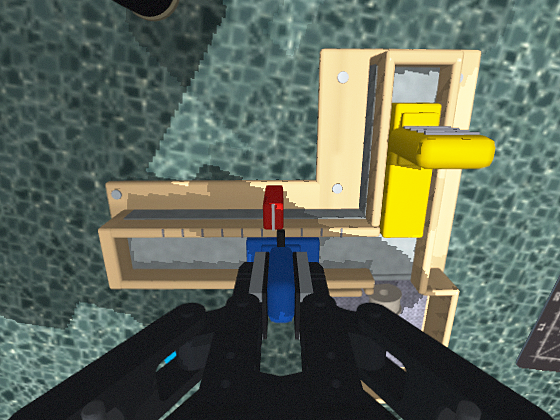

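The pointer is held at about (281,235) and the clip's white line at about (274,214). I'll enlarge this to measure the rest.

```bash
python3 - <<'E'
import cv2
im=cv2.imread("pics/w4.png")[175:255,230:330]
cv2.imwrite("pics/w4c.png",cv2.resize(im,None,fx=7,fy=7,interpolation=cv2.INTER_CUBIC))
E
```

```text
(no output)
```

View pics/w4c.png

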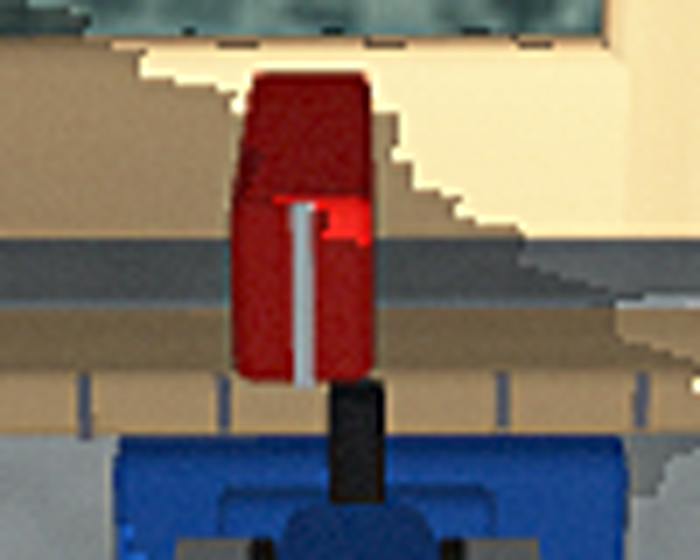

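```bash
python3 - <<'E'
from h import *
d=np.load("w4.npz");c=vision.get_calibration("wrist");c["R"],c["t"]=d["R"],d["t"]
f=lambda p,z:M.T@(ray(c,(p[0]/7+230,p[1]/7+175),z)[:2]-O)
P,K=f((357,384),.039),f((304,380),.040);print(P,K);dx=P[0]-K[0]
assert .002<dx<.006
p=np.array(status.get_tool_pos());p[:2]-=M@np.array([dx,0])
ctrl.movel(p,vel=.02);ctrl.sleep(.3)
print(td(),status.get_wrist_force(),status.get_width(),status.get_grasp_force())
im=vision.snapshot("wrist");cv2.imwrite("pics/w5.png",cv2.resize(im[175:255,230:330,::-1],None,fx=7,fy=7,interpolation=cv2.INTER_CUBIC));print(status.get_time_s())
E
```

```text
[-0.00044402  0.01935214] [-0.00414222  0.02010167]
[-0.0036  0.0007  0.0435] [4.36098064 2.19012188 3.37995042] 0.011310728145257973 42.836912870407104
16.6
```

View pics/w5.png

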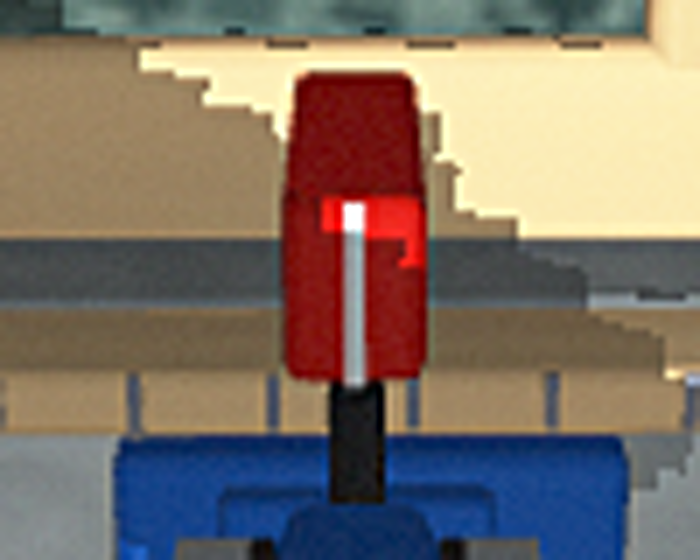

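The pointer (357) now lines up with the white line (355), within about 0.2 mm, and the grip is firm.

```bash
python3 -c "
from rig import ticket
print(ticket.hand_in())"
```

```text
the job is handed in; nothing more can be done
None
```

The job is handed in: the bobbin is in the tray (standing on its edge), the yellow slide has sprung back out, and the blue follower is still held with its pointer within about 0.2 mm of the red clip's white line; the arm stayed clear of the spool, chalk and seam ripper.

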